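# Ram stuck bushes home in two storage tubes

## Task

The bushes have stuck part-way down the two clear storage tubes. With the rammer, and not with your fingers, push both bushes in each tube all the way down until the stack is tight against the bottom and press it there firmly for a moment; then stand the rammer upright in the blue tray and let go of it. Leave the other car parts on the bench where they are.

Things in the scene. Friction and masses are not known exactly. Their poses are not given: they have to be found in the camera images.
- rammer_center (a point): Centre (on the axis, half-way up) of the rammer, a loose round rod 160 mm tall, 0.3 kg, standing upright on the bench; z points up along it. From below: steel foot 34 mm dia. to 22 mm, shaft 20 mm dia. to 94 mm, dark collar 36 mm dia. to 100 mm, wooden handle 26 mm dia. to 160 mm, gripped from above about 130 mm over the underside (50 mm above this centre).
- rammer: The same rammer; origin at the centre of the foot's flat underside, 80 mm below rammer_center.
- tube_y_mouth (a point): Centre of the open top of the first clear upright tube, fixed, on a yellow base plate 90 x 90 x 10 mm, with two orange bushes in it. Mouth 140 mm above the bench, bore 44 mm dia. (52 at the flared mouth), wall 4 mm, floor 10 mm above the bench. A bush is 40 mm dia., 32 mm high: with both home the upper one's top face is 74 mm above the bench, 66 mm below the mouth.
- tube_b_mouth (a point): The same point of the second storage tube, identical in all sizes, on a blue base plate and holding two black bushes.
- tube_y_lower (a joint): How far the lower bush of the yellow-based tube is pushed down, m. It is fully home on the floor of the tube at 0.030; it starts 12 to 24 mm short of that. It sticks: about 4 N push it.
- tube_y_upper (a joint): How far the upper bush of the yellow-based tube is pushed down, m. Home, tight on the lower bush that is itself home, at 0.055; starts 35 to 51 mm short of that, with a gap between the bushes. It sticks: about 4 N push it until it meets the lower bush, then about 8 N push both until they stop hard on the tube's floor. Press there with 10 to 20 N.
- tube_b_lower (a joint): As tube_y_lower, for the lower bush of the blue-based tube.
- tube_b_upper (a joint): As tube_y_upper, for the upper bush of the blue-based tube.
- tray_in (a point): Centre of the inner floor (5 mm above the bench) of the fixed blue tray, 160 x 160 mm outside, walls 5 mm thick and 30 mm high; its x and y axes run along its sides, z up.
- fuse_box: Bystander: black fuse box with coloured fuses, 100 x 70 x 41 mm, loose; origin at the centre of its underside.
- stalk: Bystander: black steering-column stalk switch, a 50 mm block with a rod, 170 mm long, 36 mm high, loose, lying; origin on the underside, 50 mm from the block's centre.
- coil_pack: Bystander: red ignition coil pack, 90 x 55 x 45 mm, loose; origin at the centre of its underside.
Things that resemble listed ones, but are neither listed nor needed, are in the scene too. Leave any orange look-alike of the rammer alone.

How it is judged (in metres and radians):
On the way, in this order (a step that is already met when the one before it is completed fails the run):
1. both bushes of one tube are home and pressed there with the rammer at more than 6 N (((value of joint tube_y_lower above 0.028 m and value of joint tube_y_upper above 0.0525 m and contact force between rammer and tube_y_upper above 6 N) or (value of joint tube_b_lower above 0.028 m and value of joint tube_b_upper above 0.0525 m and contact force between rammer and tube_b_upper above 6 N))), for 0.1 s.
2. the bushes of both tubes are home and the rammer presses a stack at more than 6 N (value of joint each of tube_y_lower, tube_b_lower above 0.028 m and value of joint each of tube_y_upper, tube_b_upper above 0.0525 m and (contact force between rammer and tube_y_upper above 6 N or contact force between rammer and tube_b_upper above 6 N)), for 0.1 s.
At the end, for the whole second after the job is handed in: All four bushes are home (lower within 2 mm, upper within 2.5 mm of fully down), and the rammer stands at rest, released, upright within 0.1 rad on the floor of the blue tray (foot down, axis within 65 mm of the tray's centre along each side) (value of joint each of tube_y_lower, tube_b_lower above 0.028 m and value of joint each of tube_y_upper, tube_b_upper above 0.0525 m and x of rammer_center in the frame of tray_in between -0.065 and 0.065 m and y of rammer_center in the frame of tray_in between -0.065 and 0.065 m and z of rammer_center in the frame of tray_in between 0.074 and 0.085 m and angle between rammer_center's own z axis and vertical below 0.1 rad and linear speed of rammer below 0.02 m/s); the robot touches nothing.
It fails at once if a bush is pushed with the fingers (contact force between the fingers and tube_y_lower above 1 N or contact force between the fingers and tube_y_upper above 1 N or contact force between the fingers and tube_b_lower above 1 N or contact force between the fingers and tube_b_upper above 1 N).
It fails at once if another car part on the bench is shifted by more than 20 mm (distance of any of fuse_box, stalk, coil_pack from where it was at the start of the episode above 0.02 m).
It also fails if it takes over 56 s, if anything falls off the work surface, if the arm or the gripper's body presses on something with over 40 N, if the wrist force passes 120 N, or if a joint passes its speed limit or range.

## Robot

A 6-joint arm with a two-finger parallel gripper is mounted at the origin on the work surface. World frame = base frame: x ahead of the robot, y to its left, z up, the work surface at z = 0. Lengths are in mm, angles in degrees, forces in N, time in s.
With the tool pointing down it reaches from about 325 to 925 mm from the base axis. Payload 3.1 kg.
Tool frame: the origin (TCP) lies at the very end of the fingers, on their centre line; the grasp point (between the pads) lies grasp_offset behind it (grasp_offset is the distance from the TCP to the grasp point, in mm); z points along the fingers, x is the direction in which the jaws open and shut, and the axes are right-handed (so a half turn about z gives the same grasp; the last joint's range is limited). The gripper opens to 85 mm and grips with 20 to 120 N. Pads are 22 mm wide; open, the fingers measure 114 mm over their backs; the gripper's body (76 mm by 85 mm) begins 54 mm behind the grasp point. The pads swing forward as they close: fully open they stand 13 mm farther back than shut.
Start: joints at [59.003, 12.427, 92.441, -0, 75.132, -6.429], TCP at [259.846, 568.436, 197] pointing down, gripper open.
Joint ranges: [-157.48, 157.48], [-44.54, 120.13], [17.64, 146.25], [-64.5, 244.5], [7.68, 150.69], [-147.95, 147.95]. Speed limits (degrees/s): [159.86, 159.86, 180, 180, 180, 180].

## Interface

Orientations are given as [roll, pitch, yaw] about the fixed x, y, z axes, in that order (R = Rz(yaw) Ry(pitch) Rx(roll)).
In Python, from station import * gives the robot as it stands. Calls block until the motion is done:
- goto(position, orientation): joint-space move of the TCP to a pose.
- move_l(position, attitude=None, speed=150): straight line of the TCP; attitude=None keeps the orientation; speed is the mean speed in mm/s.
- move_j(angles): joint-space move.
- grip(opening, squeeze=None): finger opening in mm; squeeze is the grip in N (None keeps the last); returns when the fingers have stopped.
- wait(seconds).
- solve_ik(position, orientation): joint angles nearest the present ones, or None.
- get_obs(): the state.
- get_image(name): name is "scene" or "top"; returns the picture (480x640x3 uint8, red, green, blue); there is no depth.
- get_calibration(name): a dict with "fx", "fy", "cx", "cy" (pixels), "R" (3x3) and "t" (3): a world point X has camera coordinates R X + t. Camera axes: x right, y down, z forward; pixel columns grow to the right and rows downward; lengths in mm; the calibration is good to about 2 mm. A picture is of the moment at which its call begins. get_calibration takes no time and is no camera call.
A pose or a line that the arm cannot do raises Unreachable and nothing moves.
- sign_off(): hands the job in, once; it reports no verdict.
Trained networks look in the newest picture that a camera, given by its name, has taken for a name from the list of things; names that differ only in an ending like _2 or _b are one class to them, and where a whole thing is asked for, a point or a joint stands for the part that bears it (a point fixed in the world has none). Each returns a list of dicts, best first, with "score" (0 to 1); they miss things now and then, are a little off and sometimes report something else, mostly with a low value. They report only what shows in the picture. A call takes as long as a camera call. They do not tell look-alikes from the thing itself.
- spot_in(name, camera): "extent" ([centre column, centre row, width, height] in pixels, round what is visible of it).
- regions_of(name, camera): "region" (480x640 bool, what is visible of it) and "extent" ([centre column, centre row, width, height] in pixels, round what is visible of it).
The state is a dict: "t": time; "joint_pos": joint angles; "qvel": joint speeds; "effort": joint torques, N m; "tcp_pos": TCP position; "ee_rot": TCP orientation; "wrist_force": force on the tool from outside, world axes, zero at the start; "moment": the same for the moment, N m; "grip_width": finger opening in mm.
Only numpy, scipy, OpenCV 4.12 (cv2) and the standard library are available. Lean on these libraries where they do the work, as an engineer would, in place of code of your own. Each camera call takes 0.05 s, during which the arm holds its last target. There are 200 camera calls.

## Working session

There is one attempt and no reset: what is moved stays moved. The work goes in short steps, each a Python script; the robot and the scene stay as the last script left them, time stands still between calls to the robot, and variables do not carry over. Pictures are saved under pics/ and viewed, about 8 in all and at most 12, crops included, and the job is handed in when it is done.

```bash
mkdir -p pics; ls; python3 - <<'E'
from station import *
import cv2,numpy as np
o=get_obs();print({k:np.round(v,2) for k,v in o.items()})
try: print(grasp_offset)
except Exception as e: print(e)
for c in("scene","top"):
    im=get_image(c);cv2.imwrite(f"pics/{c}0.png",im[:,:,::-1]);k=get_calibration(c)
    R=np.array(k["R"]);print(c,k["fx"],k["cx"],k["cy"],"cam at",-R.T@np.array(k["t"]))
    for n in("rammer","tube_y_upper","tube_y_lower","tube_b_upper","fuse_box","stalk","coil_pack","rammer_center","tube_y_mouth","tray_in"):
        try: print(n,[(round(d["score"],2),np.round(d["extent"]).tolist()) for d in spot_in(n,c)])
        except Exception as e: print(n,e)
E
```

```text
pics
{'t': np.float64(0.0), 'joint_pos': array([59.  , 12.48, 92.53,  0.  , 75.13, -6.43]), 'qvel': array([ 0.08,  0.05, -0.04,  0.13, -0.03,  0.08]), 'effort': array([-0.000e+00, -3.968e+01, -3.039e+01, -0.000e+00,  1.000e-02,
        0.000e+00]), 'tcp_pos': array([259.38, 567.67, 195.67]), 'ee_rot': array([-1.7998e+02,  1.3000e-01,  6.5430e+01]), 'wrist_force': array([0.51, 0.61, 0.24]), 'moment': array([ 0.02, -0.01, -0.02]), 'grip_width': np.float64(85.42)}
18.700000000000003
scene 515.9785431483631 320.11946384583143 243.15570629464344 cam at [1155.17497236 -376.80570724  912.33105277]
rammer [(0.84, [170.0, 330.0, 31.0, 58.0]), (0.7, [175.0, 270.0, 30.0, 59.0]), (0.69, [160.0, 294.0, 32.0, 52.0])]
tube_y_upper [(0.34, [280.0, 374.0, 51.0, 60.0])]
tube_y_lower [(0.37, [271.0, 234.0, 71.0, 43.0])]
tube_b_upper [(0.65, [280.0, 273.0, 17.0, 4.0]), (0.26, [285.0, 292.0, 47.0, 75.0])]
fuse_box [(0.67, [280.0, 373.0, 52.0, 63.0])]
stalk [(0.82, [269.0, 235.0, 70.0, 41.0])]
coil_pack [(0.94, [445.0, 270.0, 34.0, 42.0])]
rammer_center [(0.96, [179.0, 272.0, 26.0, 59.0]), (0.92, [169.0, 
[... 221 characters left out ...]
4460697 242.63501141925758 cam at [ 348.96616828   53.26957118 1361.70712457]
rammer [(0.9, [464.0, 264.0, 29.0, 22.0]), (0.75, [470.0, 230.0, 30.0, 22.0]), (0.65, [444.0, 288.0, 26.0, 20.0])]
tube_y_upper [(0.73, [278.0, 228.0, 17.0, 21.0])]
tube_y_lower []
tube_b_upper [(0.63, [366.0, 219.0, 19.0, 16.0])]
fuse_box []
stalk [(0.82, [329.0, 307.0, 77.0, 26.0]), (0.73, [361.0, 227.0, 50.0, 48.0])]
coil_pack [(0.62, [216.0, 180.0, 35.0, 46.0])]
rammer_center [(0.86, [467.0, 263.0, 30.0, 20.0]), (0.68, [468.0, 229.0, 32.0, 24.0]), (0.61, [443.0, 287.0, 27.0, 22.0]), (0.45, [279.0, 236.0, 49.0, 45.0])]
tube_y_mouth [(0.61, [283.0, 237.0, 51.0, 48.0])]
tray_in [(0.96, [171.0, 296.0, 81.0, 80.0])]
```

View pics/scene0.png

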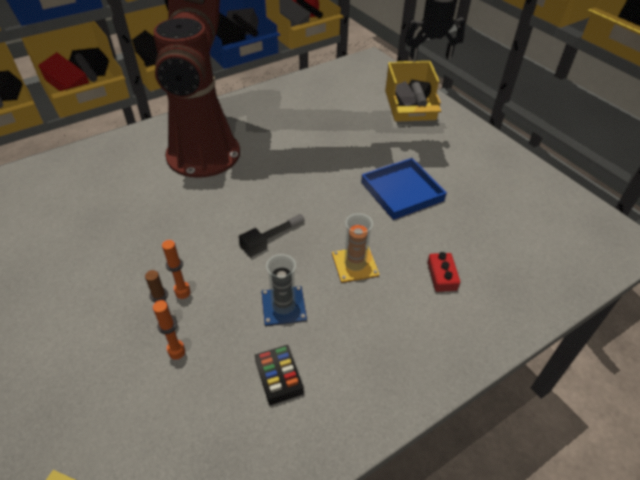

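View pics/top0.png

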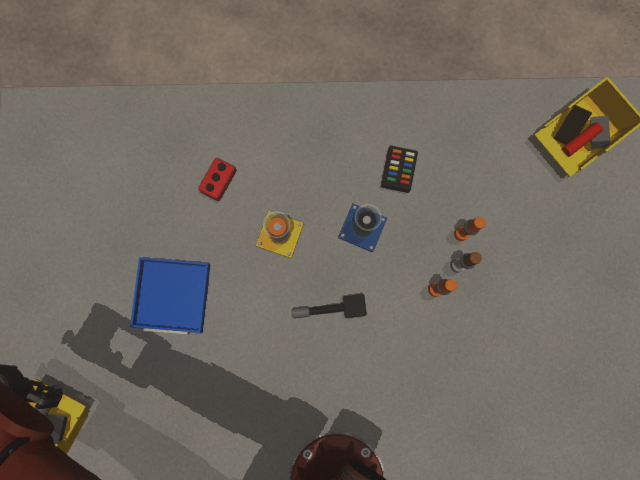

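The rammer is the brown-handled one in the middle, near top (465,262) and scene (158,290). It stands between two orange look-alikes. The next picture is an enlarged view for exact picks.

```bash
python3 - <<'E'
import cv2,numpy as np
def crop(f,x,y,w=66,h=50,s=6):
    c=cv2.imread(f)[y:y+h,x:x+w]; c=cv2.resize(c,None,fx=s,fy=s,interpolation=cv2.INTER_CUBIC)
    for i in range(0,w,10): cv2.putText(c,str(x+i),(i*s,8),0,.3,(255,255,255),1);cv2.line(c,(i*s,10),(i*s,16),(255,255,255),1)
    for j in range(10,h,10): cv2.putText(c,str(y+j),(0,j*s+4),0,.3,(255,255,255),1);cv2.line(c,(20,j*s),(26,j*s),(255,255,255),1)
    return cv2.convertScaleAbs(c,alpha=1.4)
t,s="pics/top0.png","pics/scene0.png"
cv2.imwrite("pics/c1.png",np.vstack([np.hstack([crop(t,430,235),crop(s,130,262)]),np.hstack([crop(t,250,207),crop(t,333,200)])]))
cv2.imwrite("pics/c2.png",np.hstack([crop(s,320,205,66,80),crop(s,250,248,66,80)]))
E
```

```text
(no output)
```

View pics/c1.png

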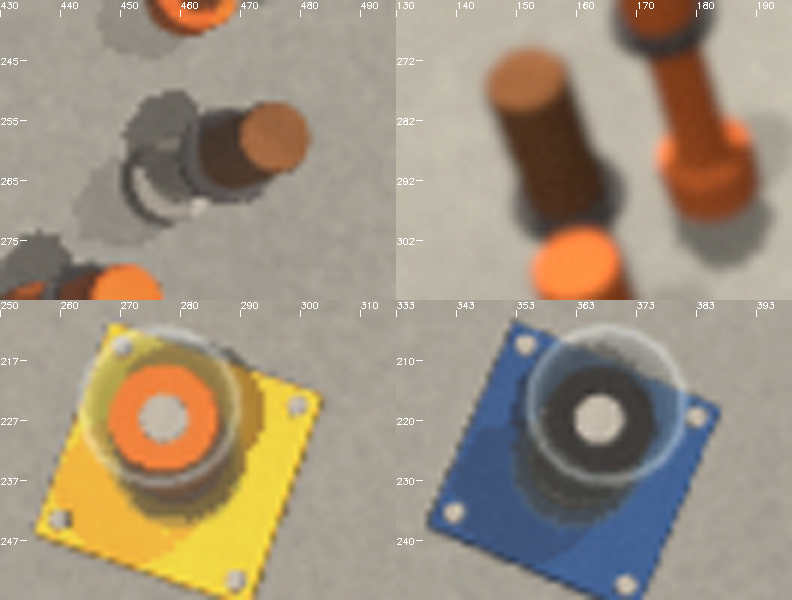

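View pics/c2.png

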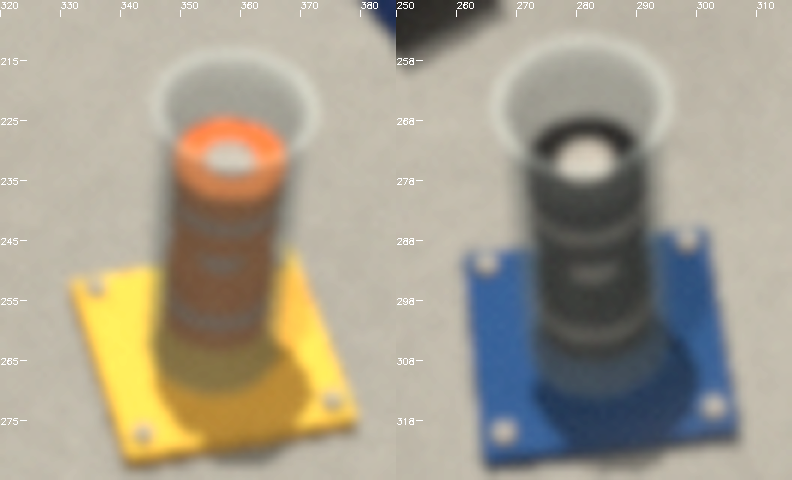

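```bash
cat > loc.py <<'E'
from station import *
import numpy as np
from scipy.optimize import least_squares
def proj(c,X):
    k=get_calibration(c);p=np.array(k["R"])@X+np.array(k["t"]);return np.array([k["fx"]*p[0]/p[2]+k["cx"],k["fy"]*p[1]/p[2]+k["cy"]])
def fit(obs): # [(cam,u,v,z)], vertical object
    r=lambda q:np.concatenate([proj(c,np.array([q[0],q[1],z]))-[u,v] for c,u,v,z in obs])
    s=least_squares(r,[450,0]);return s.x,s.fun
E
python3 - <<'E'
from loc import *
o=.42
P={"ram_top":("top",475.8-o,257.8-o,160),"ram_sc":("scene",151.8-o,275.2-o,160),"ram_foot":("top",457.5-o,265.7-o,22),
"y_top":("top",276.8-o,224.8-o,140),"y_sc":("scene",359.1-o,222.75-o,140),"y_plate":("top",250+179/6-o,207+165/6-o,10),
"b_top":("top",368.1-o,217.4-o,140),"b_sc":("scene",281-o,265.2-o,140),"b_plate":("top",333+180/6-o,200+166/6-o,10),
"or1":("top",479,223,160),"or2":("top",449.5,286,160),"tray":("top",171,296,25),"tray_sc":("scene",404,187,20)}
for n,p in P.items(): print(n,np.round(fit([p])[0],1))
for g in(["ram_top","ram_sc","ram_foot"],["y_top","y_sc","y_plate"],["b_top","b_sc","b_plate"]):
    x,f=fit([P[n] for n in g]);print(g[0],x.round(1),f.round(2))
for n,u,v in(("a",139,258),("b",210,262),("c",132,331),("d",204,332)): print(n,fit([("top",u,v,30)])[0].round(1))
E
```

```text
ram_top [ 482.9 -296.8]
ram_sc [ 483.7 -299. ]
ram_foot [ 480.8 -292.8]
y_top [566.9 121.4]
y_sc [565.8 120.3]
y_plate [566.6 121.8]
b_top [578.4 -75.3]
b_sc [577.6 -77.1]
b_plate [578.3 -75.9]
or1 [ 556.1 -309.3]
or2 [ 424.2 -238.6]
tray [426.1 372.2]
tray_sc [433.4 374. ]
ram_top [ 482.4 -296.7] [-0.02  0.23  0.92 -0.98  1.64 -0.75]
y_top [566.4 121.1] [0.13 0.22 0.48 0.   0.3  0.08]
b_top [578.1 -76.2] [ 0.41  0.15  0.52 -0.06  0.13  0.09]
a [515.2 445.4]
b [501.9 282.1]
c [348.9 458.2]
d [342.3 295.6]
```

The two views agree within about 2 mm. I'll grasp with the jaws perpendicular to the line of look-alikes (yaw 62).

```bash
python3 - <<'E'
from loc import *
import cv2
A=[180,0,62]
st=lambda m:print(m,(lambda o:[round(float(o["t"]),2),np.round(o["tcp_pos"],1),np.round(o["ee_rot"],1),np.round(o["wrist_force"],1),round(float(o["grip_width"]),1)])(get_obs()))
goto([482.5,-296.5,260],A);grip(70);st("above")
move_l([482.5,-296.5,112],speed=150);st("down")
grip(15,90);st("grip")
move_l([482.5,-296.5,310],speed=150);wait(.3);st("up")
t=get_image("top");s=get_image("scene")
cv2.imwrite("pics/g.png",np.hstack([cv2.resize(t[200:340,380:520],(560,560)[:2]),cv2.resize(s[180:390,90:195],(280,560))])[:,:,::-1].copy())
E
```

```text
above [4.54, array([ 482.6, -296.3,  260. ]), array([-180.,   -0.,   62.]), array([-0.3, -0.7, -0.3]), 70.0]
down [5.67, array([ 483.4, -297.2,  113.2]), array([179.9,   0. ,  62. ]), array([ 1. ,  0.1, -0.5]), 69.8]
grip [6.18, array([ 483.2, -297.3,  113.2]), array([179.9,   0. ,  62. ]), array([-0.5, -0.5,  3.7]), 22.3]
up [7.95, array([ 482.4, -296.4,  309.5]), array([-180.,   -0.,   62.]), array([-0. , -0.4, -3.3]), 21.8]
```

View pics/g.png

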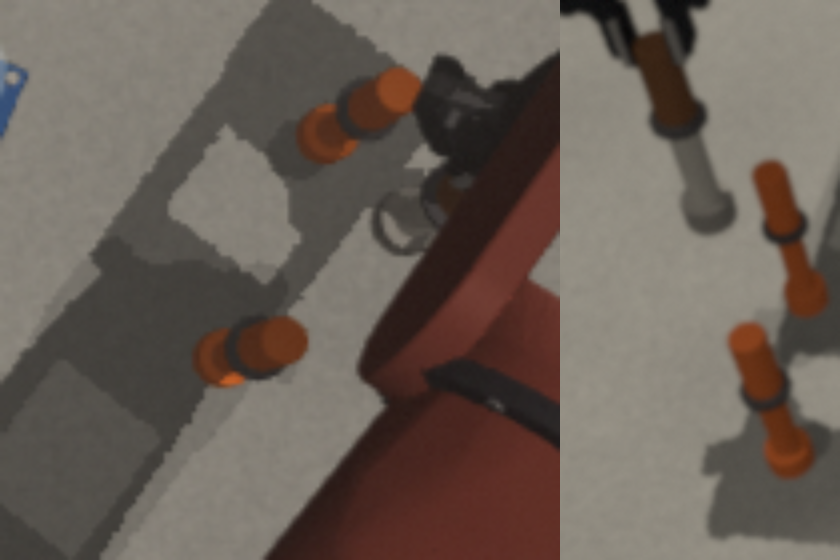

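The rammer is held and hangs straight, with its foot at scene about (146,257) and top about (480.5,255). I'll check the foot position against the TCP.

```bash
python3 - <<'E'
from loc import *
X=np.array([482.4,-296.4,207]);print(proj("scene",X),proj("top",np.array([482.4,-296.4,218])),proj("top",np.array([482.4,-296.4,196])))
print(fit([("scene",145.7,256.7,207)])[0],fit([("top",480.3,254.8,214)])[0])
E
```

```text
[146.52565325 257.21173497] [483.35653145 254.23104973] [480.16898987 255.55802919]
[ 480.43899626 -297.20427419] [ 481.86683943 -291.36740024]
```

```bash
cat >> loc.py <<'E'
A=[180,0,62]
def st(m):
    o=get_obs();print(m,round(float(o["t"]),2),np.round(o["tcp_pos"],1),np.round(o["wrist_force"],1),np.round(o["moment"],2),round(float(o["grip_width"]),1));return o
def pic(n,x,y,w=80,h=100,s=5,cams=("scene",)):
    import cv2
    im=get_image("scene");cv2.imwrite(n,cv2.resize(im[y:y+h,x:x+w,::-1],None,fx=s,fy=s,interpolation=cv2.INTER_CUBIC))
E
python3 - <<'E'
from loc import *
B=[578,-76]
goto(B+[300],A); move_l(B+[262],speed=80);wait(.2);st("over mouth")
pic("pics/b1.png",240,210)
E
```

```text
over mouth 9.82 [578.5 -76.1 262.9] [-0.1  0.6 -2.9] [0.04 0.04 0.02] 22.4
```

View pics/b1.png

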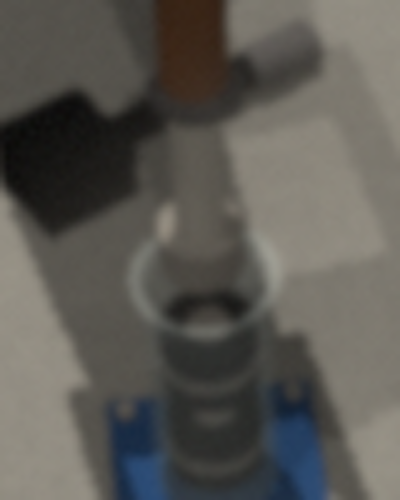

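The foot (crop column about 202) is over the mouth (about 206), so it is centred within about 2 mm. Next I ram with force feedback.

```bash
cat >> loc.py <<'E'
def ram(xy,z0):
    base=np.array(get_obs()["wrist_force"]);z=z0;log=[]
    move_l(xy+[z0],speed=60)
    while z>178:
        z-=3;move_l(xy+[z],speed=40)
        o=get_obs();f=np.array(o["wrist_force"])-base;log.append((round(float(o["tcp_pos"][2]),1),*np.round(f,1).tolist()))
        if f[2]>15 or np.hypot(f[0],f[1])>12: break
    for l in log: print(*l)
    while f[2]<14 and z<200 and z>178:
        z-=1;move_l(xy+[z],speed=40);f=np.array(get_obs()["wrist_force"])-base
    wait(.5);return st("pressed")
E
python3 - <<'E'
from loc import *
ram([578.5,-76],250)
E
```

```text
246.8 -1.1 -0.4 -0.5
243.7 -0.5 -0.7 0.7
240.6 -0.5 -0.8 -0.4
237.6 -0.2 -0.5 0.0
234.6 -0.5 -1.1 -0.7
231.6 -1.2 -0.0 -0.0
228.6 -0.8 -1.0 -0.5
225.6 -1.2 -0.8 0.7
222.9 -0.5 -0.8 0.4
220.3 -1.2 -1.1 2.9
217.1 -0.6 -0.1 3.0
213.7 -1.2 -1.3 2.4
210.5 -1.2 -0.5 2.5
207.5 -0.5 -0.6 1.6
204.5 -0.8 -0.6 2.2
201.6 -1.3 -0.8 4.0
199.1 -1.2 -0.6 3.8
196.5 -1.9 -0.8 6.4
193.1 -1.1 -0.7 6.9
189.8 -0.0 -0.5 6.6
187.1 -0.8 -0.0 8.0
187.1 -1.6 -0.9 14.8
187.0 -3.5 -2.0 22.3
pressed 16.48 [581.8 -77.3 187. ] [-2.4  0.3 19.2] [-0.11  0.55  0.02] 21.9
```

The stack stopped hard at 187.0, which puts the underside at about 74 mm (home), pressed at about 22 N. Next is the yellow tube.

```bash
python3 - <<'E'
from loc import *
move_l([578.5,-76,300],speed=130)
Y=[566.5,121]
move_l(Y+[300],speed=170); move_l(Y+[262],speed=80);wait(.2);st("over")
pic("pics/y1.png",315,160)
E
```

```text
over 19.68 [567.  121.1 262.9] [-0.4 -0.2 -3.4] [ 0.   -0.01 -0.07] 22.2
```

View pics/y1.png

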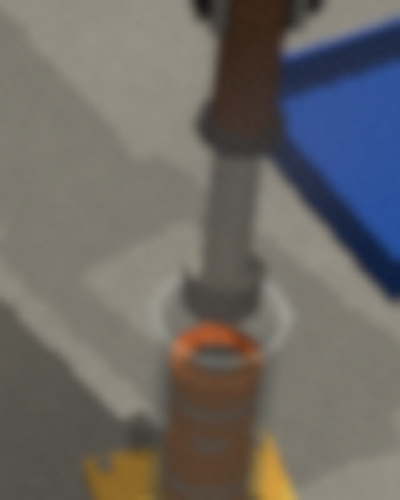

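The foot is centred on the yellow mouth (column about 222 against 223), so I ram here too.

```bash
python3 - <<'E'
from loc import *
ram([566.5,121],250)
move_l([566.5,121,300],speed=130)
goto([427,371,300],A);wait(.2);st("over tray")
pic("pics/t1.png",340,60,130,160,4)
E
```

```text
246.8 -0.1 0.2 0.1
243.7 0.7 -0.3 -0.3
240.6 0.4 0.1 -0.6
237.6 0.4 -0.1 0.2
234.6 0.8 0.2 -0.7
231.6 0.5 -0.1 0.0
228.6 0.0 0.5 -0.6
226.0 1.2 0.0 0.4
223.3 1.4 0.4 2.9
220.0 0.5 -0.2 2.2
216.6 0.7 -0.3 1.5
213.5 1.6 -0.8 1.8
210.5 -0.0 0.5 1.8
207.6 1.2 -0.2 2.3
205.5 0.9 -0.2 5.4
202.3 -0.7 0.1 6.4
198.9 1.0 0.0 5.6
195.7 0.7 -0.5 6.5
192.6 0.6 -0.6 5.2
189.6 -0.3 0.2 6.1
187.1 0.5 -0.1 7.0
187.1 -0.4 -1.8 16.2
pressed 26.07 [568.1 120.7 187. ] [-1.  -1.2 12.2] [-0.29  0.31 -0.01] 22.0
over tray 28.43 [428.  369.9 299.9] [ 0.1 -0.6 -3.8] [-0.02  0.01  0.03] 22.2
```

View pics/t1.png

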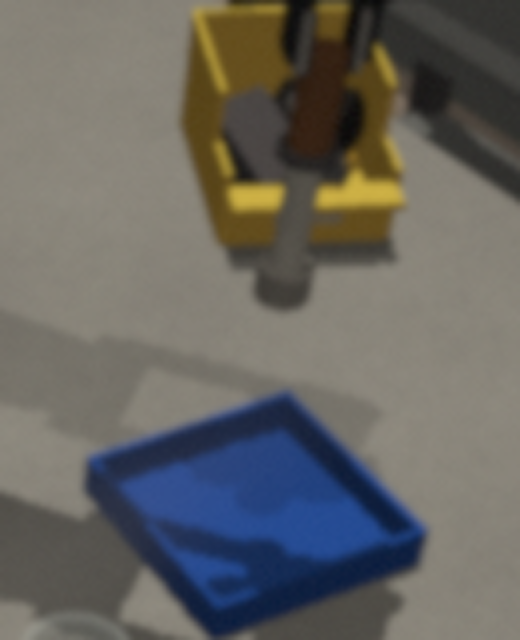

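The yellow stack is home as well (187.0, about 15 N), and the tray is clear. Now I lower the rammer until it touches the floor.

```bash
python3 - <<'E'
from loc import *
import cv2
T=[427,370]
b=get_obs()["wrist_force"][2]
move_l(T+[122],speed=110)
z=122
while z>112:
    z-=1;move_l(T+[z],speed=30)
    f=get_obs()["wrist_force"][2]-b
    if f>4: break
st("touch")
grip(75);wait(.3);st("open")
move_l(T+[300],speed=150);wait(.2)
goto([300,100,400],A);wait(.3);st("away")
s=get_image("scene");t=get_image("top")
a=cv2.resize(s[130:330,240:460],None,fx=2.5,fy=2.5,interpolation=3);c=cv2.resize(t[240:340,120:220],(500//2,250))
c2=cv2.resize(t[190:250,250:400],(250,100));r=np.zeros((500,250,3),np.uint8);r[:250]=c;r[300:400]=c2
cv2.imwrite("pics/end.png",np.hstack([a,r])[:,:,::-1].copy())
for n in("rammer",):
  for k in("top","scene"): print(k,[(round(d["score"],2),np.round(d["extent"]).tolist()) for d in spot_in(n,k)])
E
```

```text
touch 31.49 [427.6 370.2 118.3] [-1.2 -0.9  4.6] [-0.46  0.31  0.  ] 22.0
open 32.35 [427. 370. 117.] [-0.2  0.5  0.6] [ 0.01 -0.01  0.05] 74.7
away 35.42 [300.2 100.3 399.6] [-0.   0.9  0.1] [-0.03 -0.08 -0.01] 74.9
top [(0.69, [165.0, 294.0, 29.0, 22.0]), (0.6, [444.0, 290.0, 28.0, 23.0]), (0.56, [470.0, 230.0, 30.0, 21.0])]
scene [(0.94, [175.0, 269.0, 26.0, 59.0]), (0.82, [403.0, 167.0, 22.0, 56.0]), (0.78, [170.0, 329.0, 30.0, 59.0]), (0.15, [353.0, 246.0, 46.0, 66.0])]
```

View pics/end.png

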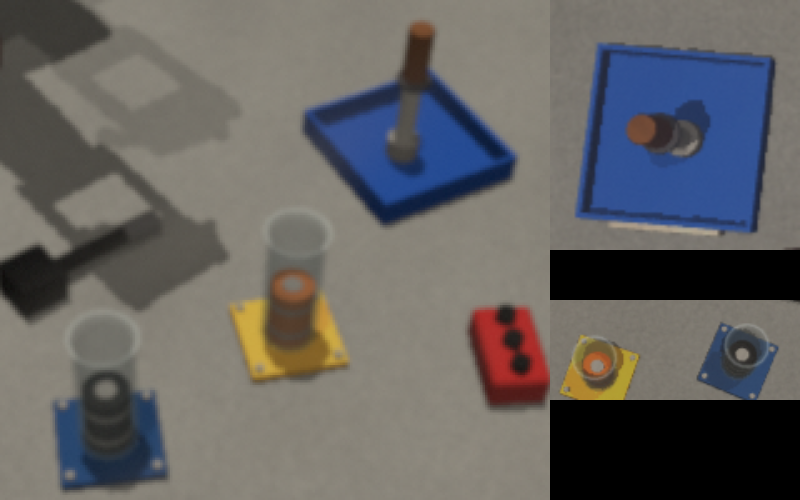

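The picture shows the rammer upright near the tray centre (scene 403,167) and both stacks down at the bottom of their tubes. The other parts are undisturbed, so I'm handing in.

```bash
python3 -c "
from station import *
print(sign_off())"
```

```text
the job is handed in; nothing more can be done
None
```

Both bushes in each tube are pushed home with the rammer, and the rammer stands released and upright in the blue tray. I handed the job in with the robot clock at about 35.5 s of the 56 s allowed; the hand-in reports no verdict.

- **Blue-based tube:** the stack stopped hard with the rammer's underside about 74 mm above the bench, the height for fully home. I pressed it with about 22 N for half a second, slightly above the suggested 10 to 20 N but far below the wrist limit.
- **Yellow-based tube:** the stack stopped at the same height and was pressed with about 15 N.
- **Last check:** the final pictures show both stacks at the bottom of their tubes and the rammer upright near the tray centre. The stalk, the coil pack and the orange look-alikes appear undisturbed. The fuse box was outside that last crop, but nothing passed near it. The robot is clear and touching nothing.
- **Disagreement:** the two views of the hung foot differed by about 3 to 6 mm in my rough picks. Close-ups over each tube mouth showed it centred to about 2 mm.

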